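Lever open the biscuit tin with the palette knife

TASK

Open the green biscuit tin for the customers: slip the blade of the palette knife under the front edge of its white lid and lever the lid up until it stands about upright, touching the tin only with the knife and not with the gripper or arm. Then lay the knife back down flat in the middle of the dark wooden board, handle underside down as it was, and leave the jam jar and the serving tongs where they are.

Things in the scene. Friction and masses are not known exactly. Their poses are not given: they have to be found in the camera images.
- tin: green biscuit tin, fixed, 150 (x, depth) x 180 (y, width) x 70 mm high, walls 3 mm, standing on a low wooden display block (5 to 30 mm high, 15 mm wider all round); origin at the centre of the tin's underside on the block, z up. Its front (yellow stripe) looks to its -x, roughly to the robot's right; the lid is hinged on the top of the back wall (+x). Biscuits inside up to 34 mm high
- tin_lid (a joint): angle of the white lid about its hinge, rad: 0 shut, 1.57 upright, stop at 1.75; the hinge is stiff and the lid stays at any angle where it is left. Lid: flat plate 162 x 184 x 4 mm, about 0.12 kg, no handle; about 2 N at its front edge opens it; it may start slightly ajar
- lid_lip (a point): middle of the lower front edge of the lid, moving with the lid; shut, it is 70 mm above the tin's underside and overhangs the tin's front wall by 12 mm
- lid_hinge (a point): middle of the hinge line, 70 mm above the tin's underside at the top of the tin's back wall, 162 mm from the lid's front edge; the hinge runs along the tin's y axis
- slot (a point): middle of the open slot in the tin's front wall right under the lid: 130 mm wide, 12 mm high (58 to 70 mm above the tin's underside), so this point is 64 mm up, in the wall's outer face; its axes are those of the tin (the blade goes in along +x)
- knife: palette knife, 210 mm long, 0.12 kg, lying on the board; origin under its mid-length on the underside; x towards the blade's tip, z up. Black handle 110 mm long (x -105 to +5), 20 mm wide, 24 mm tall, flat underside at z 0; steel blade 100 mm long (x 5 to 105), 26 mm wide, 3 mm thick, at z 10 to 13, with a round end
- knife_grip (a point): place to grip the handle near the knife's balance point: 25 mm behind the knife's origin, 12 mm above its underside, 130 mm from the tip; close across the 20 mm width
- knife_tip (a point): end of the blade, at mid thickness
- board: dark wooden serving board, fixed, 300 (x) x 170 (y) x 12 mm; origin at the centre of its underside on the table, z up, so its top is at z 12 mm
- jar: amber jam jar with a red cap, 64 mm across, 90 mm high; origin at the centre of its underside
- tongs: serving tongs lying flat, 250 mm long, 24 mm high; origin under the middle, x towards the jaws
Not all that is in view belongs to the job. Of the things like the knife, leave any that is orange; of the rest the smaller one is meant.

How it is judged:
By the outcome, as a careful person would: the job done as asked, in the order asked, and still so for the second after the job is handed in, with the robot touching nothing.
It also fails if it takes over 50 s, if anything falls off the work surface, if the arm or the gripper's body presses on something with over 40 N, if the wrist force passes 120 N, or if a joint passes its speed limit or range.

ROBOT

A 7-joint arm with a two-finger parallel gripper is mounted at the origin on the work surface. World frame = base frame: x ahead of the robot, y to its left, z up, the work surface at z = 0. Lengths are in m, angles in rad, forces in N, time in s.
With the tool pointing down it reaches from about 0.425 to 0.95 m from the base axis. Payload 16.7 kg.
Tool frame: the origin (TCP) lies at the very end of the fingers, on their centre line; the grasp point (between the pads) lies 19 mm behind it (manip.grasp_offset is the distance from the TCP to the grasp point, in m); z points along the fingers, y is the line along which they close (so a half turn about z gives the same grasp; the last joint's range is limited). The gripper opens to 94 mm and grips with 3 to 60 N. Pads are 16 mm wide; open, the fingers measure 119 mm over their backs; the gripper's body (75 mm by 177 mm) begins 78 mm behind the grasp point.
Start: joints at [1.117, 0.426, 0.074, 1.606, -0.034, 1.111, -0.067], TCP at [0.202, -0.644, 0.205] pointing down, gripper open.
Joint ranges: [-2.85, 2.85], [-0.5, 2.14], [-1.23, 1.37], [0.21, 2.46], [-1.02, 4.16], [0.16, 2.05], [-2.73, 2.73]. Speed limits (rad/s): [1.89, 1.89, 2.39, 2.39, 3.01, 3.01, 3.01].

INTERFACE

Orientations are given as a rotation vector (axis times angle).
In Python, from plant import manip gives the robot as it stands.
- The arm moves only by the shell command python3 -m pendant 'ROWS' [OPENING]. ROWS is JSON, a list of rows, each a list of 2 entries, a list of its own where there are three numbers: the shift along the tool's x, y, z normalised to -1 to 1, where 1 is 250 mm, then the turn, a rotation vector about the tool's x, y, z normalised to -1 to 1, where 1 is 90 degrees. In form: [[[dx, dy, dz], [ax, ay, az]], ...]. A call has 1 to 12 rows; each row shifts and turns the commanded pose from where the row before left it, along the tool's axes as they then stand; what a row does not reach is not made up. A row lasts 1/8 s, in which the tool goes at most 62.5 mm and 10.7 degrees, less where a joint would pass 70% of its speed; a pose out of reach is approached as far as the arm can. A call with a number of a shift or a turn outside -1 to 1 is refused whole. A call with a gripper value outside its range is refused whole. OPENING is the opening, from -1 (shut) to 1 (fully open), set as the call begins (- or left out, the last holds). The fingers move at their own pace and stop on an object; the grip force is fixed at half the most. Time passes only in rows, so rows that do not move let the fingers close. It gives the time, the measured TCP pose, the force, the opening and the grip force at its end, in the units of the state.
- manip.read_state(): the state, without advancing time (a new reading comes with each control period).
- manip.get_image(name): name is "scene" or "top" or "wrist"; returns the picture (384x512x3 uint8, red, green, blue); there is no depth.
- manip.get_calibration(name): a dict with "fx", "fy", "cx", "cy" (pixels), "k1" (the pictures are not rectified: a ray, as slopes to the right and down, at radius r is drawn at 1 + k1 r^2 times it, then the intrinsics apply), "rvec" (rotation vector, rad) and "tvec" (3), from world to camera coordinates, as OpenCV has them; the wrist camera has in their place "T_tool_cam" (4x4, takes a point from camera to tool coordinates, whose origin is the TCP and whose axes are the flange's). Camera axes: x right, y down, z forward; pixel columns grow to the right and rows downward; lengths in m; the calibration is good to about 2 mm. A picture is of the moment at which its call begins: read the wrist's pose just before it. get_calibration takes no time and is no camera call.
- manip.job_done(): hands the job in; it is judged then, once.
Trained networks look in the newest picture that a camera, given by its name, has taken for a name from the list of things; names that differ only in an ending like _2 or _b are one class to them, and where a whole thing is asked for, a point or a joint stands for the part that bears it (a point fixed in the world has none). Each returns a list of dicts, best first, with "score" (0 to 1); they miss things now and then, are a little off and sometimes report something else, mostly with a low value. They report only what shows in the picture. A call takes as long as a camera call. They do not tell look-alikes from the thing itself.
- manip.find_in(query, camera): "at" ([x, y, z] in m, in world coordinates, good to about 4 mm: the middle of the surface that is visible of it).
The state is a dict: "t": time; "joints": joint angles; "joint_vel": joint speeds; "joint_torque": joint torques, N m; "position": TCP position; "orientation": TCP orientation; "force": force on the tool from outside, world axes, zero at the start; "torque": the same for the moment, N m; "gripper_width": finger opening in m; "grasp_force": force on a finger pad.
Only numpy, scipy, OpenCV 4.12 (cv2) and the standard library are available. Lean on these libraries where they do the work, as an engineer would, in place of code of your own. Each camera call takes 0.05 s, during which the arm holds its last target. There are 200 camera calls.

## Working session

There is one attempt and no reset: what is moved stays moved. The work goes in short steps, Python scripts to look and compute and a shell command to move; the robot and the scene stay as the last step left them, time stands still between calls to the robot, and variables do not carry over. Pictures are saved under pics/ and viewed, at most 10 in all, crops included, and the job is handed in when it is done.

```bash
mkdir -p pics; ls
python3 - <<'E'
from plant import manip
import cv2,numpy as np
for c in("scene","top"):
    im=manip.get_image(c); cv2.imwrite(f"pics/{c}0.png",im[:,:,::-1])
    k=manip.get_calibration(c); print(c,{a:np.round(b,4).tolist() for a,b in k.items()})
    for q in("knife","tin","tin_lid","board","jar","tongs","lid_lip","slot","lid_hinge","knife_tip","knife_grip"):
        try: print(q,[(np.round(d["at"],3).tolist(),round(d["score"],2)) for d in manip.find_in(q,c)])
        except Exception as e: print(q,e)
s=manip.read_state(); print(s["t"],s["position"],s["orientation"],s["gripper_width"])
E
```

```text
pics
scene {'fx': 396.9371, 'fy': 396.9371, 'cx': 257.4939, 'cy': 186.699, 'k1': -0.1013, 'rvec': [0.6299, 2.5382, -1.2817], 'tvec': [0.4304, -0.0298, 1.5495]}
knife [([0.266, -0.249, 0.018], 0.73), ([0.588, -0.156, 0.025], 0.71), ([0.271, 0.262, 0.009], 0.55)]
tin [([0.559, 0.258, 0.093], 0.79)]
tin_lid [([0.553, 0.222, 0.096], 0.85)]
board [([0.554, -0.155, 0.013], 0.73)]
jar [([0.426, 0.418, 0.066], 0.61)]
tongs [([0.625, -0.518, 0.013], 0.87), ([0.545, 0.217, 0.096], 0.26), ([0.586, -0.156, 0.024], 0.18)]
lid_lip [([0.545, 0.216, 0.096], 0.59)]
slot [([0.558, 0.253, 0.093], 0.7)]
lid_hinge [([0.561, 0.258, 0.092], 0.94)]
knife_tip [([0.263, -0.25, 0.019], 0.77), ([0.589, -0.16, 0.022], 0.75), ([0.272, 0.259, 0.008], 0.65)]
knife_grip [([0.272, 0.26, 0.008], 0.91), ([0.265, -0.25, 0.016], 0.71), ([0.588, -0.156, 0.028], 0.57)]
top {'fx': 388.9237, 'fy': 388.9237, 'cx': 256.2633, 'cy': 193.2401, 'k1': -0.0049, 'rvec': [2.2063, -2.1883, 0.1106], 'tvec': [-0.07, 0.4566, 1.1509]}
knife [([0.26, -0.253, 0.018], 0.86), ([0.273, 0.256, 0.01], 0.62), ([0.585, -0.16, 0.025], 0.57)]
tin [([0.534, 0.202, 0.095], 0.93), ([0.549, -0.187, 0.012], 0.2)]
tin_lid [([0.539, 0.207, 0.098], 0.97)]
board [([0.549, -0.184, 0.013], 0.93)]
jar [([0.405, 0.395, 0.093], 0.66)]
tongs [([0.604, -0.531, 0.012], 0.78), ([0.585, -0.164, 0.027], 0.3), ([0.542, 0.211, 0.097], 0.27)]
lid_lip [([0.54, 0.208, 0.097], 0.68)]
slot [([0.534, 0.204, 0.1], 0.82)]
lid_hinge [([0.532, 0.201, 0.097], 0.67), ([0.587, -0.163, 0.027], 0.61)]
knife_tip [([0.583, -0.166, 0.026], 0.84), ([0.271, 0.259, 0.013], 0.82), ([0.26, -0.256, 0.017], 0.76), ([0.606, -0.531, 0.015], 0.22)]
knife_grip [([0.259, -0.252, 0.02], 0.91), ([0.578, -0.16, 0.026], 0.66), ([0.272, 0.254, 0.014], 0.59)]
1.2 [ 0.20190343 -0.64404531  0.20545005] [-3.10534256e+00 -4.75300375e-01 -3.69234307e-05] 0.09404978558785512
```

View pics/top0.png

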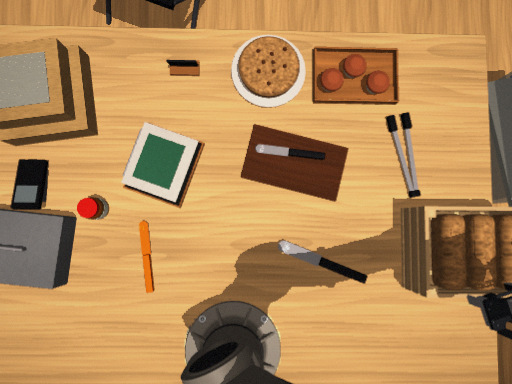

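View pics/scene0.png

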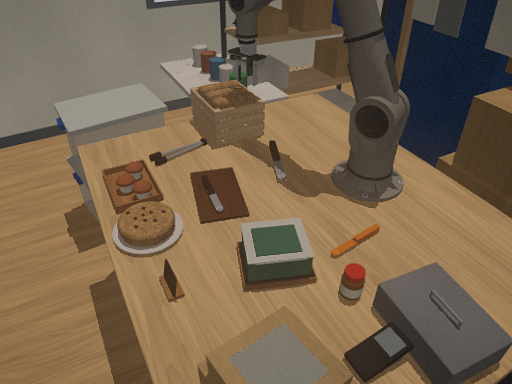

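Run:
```python
import cv2,numpy as np
t=cv2.imread("pics/top0.png");s=cv2.imread("pics/scene0.png")
def crop(im,x,y,w,h,k): return cv2.resize(im[y:y+h,x:x+w],(w*k,h*k),interpolation=cv2.INTER_CUBIC)
a=crop(t,113,114,100,75*4//3,4)[:400]      # x4 tin top
b=crop(s,230,210,100,100,4)
c=crop(t,235,115,133,50,3); d=crop(t,235,225,133,50,3)
im=np.vstack([np.hstack([a,b]),np.hstack([c,d,])[:, :798]][:1]+[np.hstack([c,d,np.zeros((150,2,3),np.uint8)])])
cv2.imwrite("pics/m0.png",im); print(im.shape)
```

```text
(550, 800, 3)
```

View pics/m0.png

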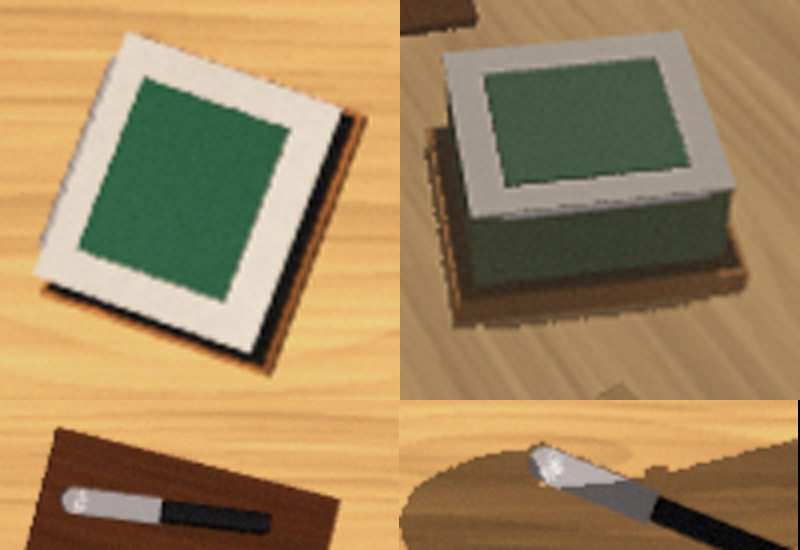

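```bash
cat > h.py <<'E'
import cv2,numpy as np
from scipy.optimize import least_squares
from scipy.spatial.transform import Rotation as R
from plant import manip
def proj(k,P,T=None):
    P=np.atleast_2d(P)
    if T is None: c=P@cv2.Rodrigues(np.array(k["rvec"],float))[0].T+np.array(k["tvec"])
    else:
        M=np.linalg.inv(T@np.array(k["T_tool_cam"])); c=P@M[:3,:3].T+M[:3,3]
    s=c[:,:2]/c[:,2:]; s=s*(1+k["k1"]*(s**2).sum(1,keepdims=True))
    return s*[k["fx"],k["fy"]]+[k["cx"],k["cy"]]
def ray(k,uv,z,T=None):
    "pixel -> world point on plane z"
    d=(np.atleast_2d(uv)-[k["cx"],k["cy"]])/[k["fx"],k["fy"]]; s=d.copy()
    for _ in range(20): s=d/(1+k["k1"]*(s**2).sum(1,keepdims=True))
    v=np.c_[s,np.ones(len(s))]
    if T is None:
        Rm=cv2.Rodrigues(np.array(k["rvec"],float))[0]; o=-Rm.T@np.array(k["tvec"]); v=v@Rm
    else:
        M=T@np.array(k["T_tool_cam"]); o=M[:3,3]; v=v@M[:3,:3].T
    return o+v*((z-o[2])/v[:,2:])
def tool(s=None):
    s=s or manip.read_state(); T=np.eye(4); T[:3,:3]=R.from_rotvec(s["orientation"]).as_matrix(); T[:3,3]=s["position"]; return T
def lid(p,pts):
    "p: x,y,yaw,h,theta; pts in shut tin frame"
    x,y,w,h,th=p; q=np.array(pts,float)-[.075,0,.07]; c,s=np.cos(th),np.sin(th)
    q=np.c_[c*q[:,0]+s*q[:,2],q[:,1],-s*q[:,0]+c*q[:,2]]+[.075,0,.07]
    return q@R.from_euler("z",w).as_matrix().T+[x,y,h]
E
python3 - <<'E'
from h import *
kt,ks=manip.get_calibration("top"),manip.get_calibration("scene")
C=[(-.087,.092,.074),(-.087,-.092,.074),(.075,-.092,.074),(.075,.092,.074)]  # FL, FR, BR, BL
top=np.array([(342,108),(255,355),(35,275),(128,32)])/4.+[113,114]
sc=(np.array([(445,55),(683,32),(736,187),(470,215)])-[400,0])/4.+[230,210]
p0=[.54,.2,1.22,.025,.0]
# order: front-left is +y_tin; y_tin = left of x_tin => world -x (near robot)
P=lid(p0,C); print(np.round(proj(kt,P),1).tolist(),top.tolist()); print(np.round(proj(ks,P),1).tolist(),sc.tolist())
import itertools
def perm(a,b): return min(itertools.permutations(range(4)),key=lambda q:np.abs(a[list(q)]-b).sum())
top=top[list(perm(top,proj(kt,P)))]; sc=sc[list(perm(sc,proj(ks,P)))]
f=lambda p: np.r_[(proj(kt,lid(p,C))-top).ravel(),(proj(ks,lid(p,C))-sc).ravel()]
r=least_squares(f,p0); print(np.round(r.x,4),np.round(r.fun,1))
f0=lambda q:f(np.r_[q,0]); r=least_squares(f0,p0[:4]); print(np.round(r.x,4),np.round(r.fun,1))
K=ray(kt,np.array([(62,500-400),(270,522-400),(162,511-400)])/3.+[235,115],.03); print("knife tip,end,joint",np.round(K,4))
B=ray(kt,[(254,125),(347.5,149),(337,199),(242,176)],.012); print("board",np.round(B,4),B.mean(0))
print(manip.get_calibration("wrist"))
E
```

```text
[[179.1, 202.4], [203.1, 141.2], [149.1, 121.0], [124.5, 181.9]] [[198.5, 141.0], [176.75, 202.75], [121.75, 182.75], [145.0, 122.0]]
[[299.3, 214.1], [239.8, 219.2], [246.1, 258.1], [312.3, 251.6]] [[241.25, 223.75], [300.75, 218.0], [314.0, 256.75], [247.5, 263.75]]
[0.5404 0.2114 1.2335 0.0147 0.0127] [-0.7 -0.6  0.6  0.1  0.5 -0.1  0.1 -0.2 -0.2  0.1 -0.2  0.   0.9  0.1
  0.4 -0.2]
[0.5404 0.2114 1.2334 0.0157] [-0.6 -0.6  0.6  0.2  0.4 -0.2 -0.  -0.2 -0.3  0.3 -0.2  0.3  0.9 -0.1
  0.4 -0.4]
knife tip,end,joint [[ 0.5912 -0.0632  0.03  ]
 [ 0.5715 -0.272   0.03  ]
 [ 0.5814 -0.1634  0.03  ]]
board [[ 0.6668 -0.058   0.012 ]
 [ 0.5962 -0.3452  0.012 ]
 [ 0.4423 -0.3116  0.012 ]
 [ 0.5095 -0.0229  0.012 ]] [ 0.55368632 -0.18441705  0.012     ]
{'fx': 286.5221254805086, 'fy': 286.5221254805086, 'cx': 259.0060583812781, 'cy': 189.03568004561043, 'k1': -0.05619385354358839, 'T_tool_cam': array([[ 6.80576983e-04, -9.69083009e-01, -2.46733984e-01,
         7.23662241e-02],
       [ 9.99999591e-01,  8.06673917e-04, -4.09985202e-04,
        -5.91883347e-04],
       [ 5.96343563e-04, -2.46733604e-01,  9.69083161e-01,
        -1.79780900e-01],
       [ 0.00000000e+00,  0.00000000e+00,  0.00000000e+00,
         1.00000000e+00]])}
```

Candidates: small black knife on the board (290,152), large black knife on the table (322,260) and orange knife (147,256). Orange is excluded, and the board knife is the smaller of the other two (about 210 mm in my measurement). The crop confirms this. Now moving above it.

```bash
python3 -m pendant '[[[0.165,-0.106,0],[0,0,0]],[[0.165,-0.106,0],[0,0,0]],[[0.165,-0.106,0],[0,0,0]],[[0.165,-0.106,0],[0,0,0]],[[0.165,-0.106,0],[0,0,0]],[[0.165,-0.106,0],[0,0,0]],[[0.165,-0.106,0],[0,0,0]],[[0.165,-0.106,0],[0,0,0]],[[0.165,-0.106,0],[0,0,0]],[[0.165,-0.106,0],[0,0,0]],[[0.165,-0.106,0],[0,0,0]],[[0.165,-0.106,0],[0,0,0]]]' 0
python3 -m pendant '[[[0,0,0],[0,0,-0.107]],[[0,0,0],[0,0,-0.107]],[[0,0,0],[0,0,-0.107]],[[0,0,0],[0,0,-0.107]],[[0,0,0],[0,0,-0.107]],[[0,0,0],[0,0,-0.107]],[[0,0,0],[0,0,-0.105]],[[0,0,0],[0,0,0]]]'
python3 - <<'E'
from h import *
s=manip.read_state();T=tool(s);im=manip.get_image("wrist")
print(s["joints"],T[:3,3],np.degrees(np.arctan2(T[1,0],T[0,0])),T[2,:3])
cv2.imwrite("pics/w1.png",im[:,:,::-1]);np.save("Tw1.npy",T)
k=manip.get_calibration("wrist")
print("pred tip,end,grip,joint",proj(k,[(.5912,-.0632,.0235),(.5715,-.272,.024),(.579,-.1925,.036),(.5819,-.1626,.0235)],T).round(1).tolist())
E
```

```text
t: 2.7
position: [0.58, -0.1914, 0.2057]
orientation: [3.105, 0.475, 0.0]
force: [0.8, -1.2, 0.4]
gripper_width: 0.0469
grasp_force: 0.0
t: 3.7
position: [0.5791, -0.1928, 0.2055]
orientation: [-2.324, -2.114, -0.0]
force: [-0.3, -0.6, -0.1]
gripper_width: 0.0467
grasp_force: 0.0
[ 0.52555836  0.34803041 -0.39037688  1.73566256  0.14694838  1.08661483
 -0.00709994] [ 0.57909398 -0.19275163  0.20550466] 84.56934157759376 [ 1.86662218e-04  1.01913573e-04 -9.99999977e-01]
pred tip,end,grip,joint [[258.4, 66.8], [258.5, 232.1], [258.4, 176.1], [258.5, 150.8]]
```

View pics/w1.png

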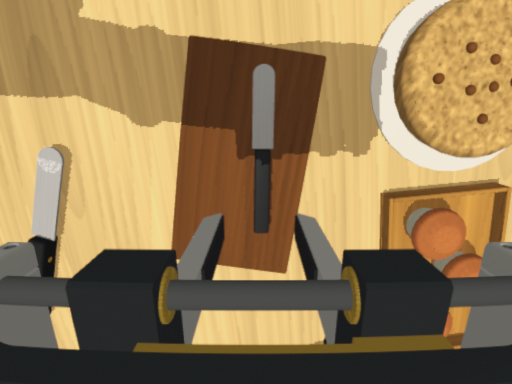

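Run:
```python
from h import *
T=np.load("Tw1.npy");k=manip.get_calibration("wrist")
im=cv2.imread("pics/w1.png").astype(int);g=im.sum(2)
for r in (80,110,140): 
    c=np.where(g[r,240:290]>300)[0]+240; print(r,c.min(),c.max())
for r in (165,195,220):
    c=np.where(im[r,240:290,2]<40)[0]+240; print(r,c.min(),c.max())
c=np.where(g[50:160,263]>300)[0]+50; print("blade rows",c.min(),c.max())
W=ray(k,[(263.2,64.5),(262.3,149.5)],.025,T); E=ray(k,[(261,231.5)],.036,T)
print(W,E); d=W[0]-E[0]; print(np.degrees(np.arctan2(d[1],d[0])),np.hypot(*d[:2]))
for P in (*W,*E): print((T[:3,:3].T@(P-T[:3,3])).round(4))
B=ray(k,[(190,37),(325,57),(286,272),(172,258)],.012,T);print(B.round(4),(B[0]+B[2])/2)
```

```text
80 253 274
110 253 273
140 252 272
165 269 269Traceback (most recent call last):
  File "<stdin>", line 7, in <module>
    return umr_minimum(a, axis, None, out, keepdims, initial, where)
ValueError: zero-size array to reduction operation minimum which has no identity
```

Run:
```python
from h import *
T=np.load("Tw1.npy");k=manip.get_calibration("wrist")
W=ray(k,[(263.5,64.5),(262.3,149.5)],.025,T); E=ray(k,[(261.3,231.5)],.036,T)
print(W,E); d=W[0]-E[0]; print(np.degrees(np.arctan2(d[1],d[0])),np.hypot(*d[:2]))
for P in (*W,*E): print((T[:3,:3].T@(P-T[:3,3])).round(4))
B=ray(k,[(190,37),(325,57),(286,272),(172,258)],.012,T);print(B.round(4),(B[0]+B[2])/2)
```

```text
[[ 0.59742572 -0.06141857  0.025     ]
 [ 0.58682376 -0.16129659  0.025     ]] [[ 0.5757725  -0.26642674  0.036     ]]
83.97070397742209 0.20614851875845985
[0.1324 0.0058 0.1805]
[0.032  0.0047 0.1805]
[-0.0737  0.0036  0.1695]
[[ 0.5125 -0.019   0.012 ]
 [ 0.6734 -0.0572  0.012 ]
 [ 0.6051 -0.3431  0.012 ]
 [ 0.4428 -0.3057  0.012 ]] [ 0.55877625 -0.18106578  0.012     ]
```

```bash
python3 -m pendant '[[[0.004,0.014,0.1],[0,0,0]],[[0,0,0.15],[0,0,0]],[[0,0,0.15],[0,0,0]],[[0,0,0.15],[0,0,0]],[[0,0,0.12],[0,0,0]],[[0,0,0.06],[0,0,0]],[[0,0,0.028],[0,0,0]],[[0,0,0],[0,0,0]]]'
python3 -m pendant '[[[0,0,0],[0,0,0]],[[0,0,0],[0,0,0]],[[0,0,0],[0,0,0]],[[0,0,0],[0,0,0]],[[0,0,0],[0,0,0]],[[0,0,0],[0,0,0]]]' -1
python3 -m pendant '[[[0,0,0],[0,0,0]],[[0,0,-0.02],[0,0,0]],[[0,0,-0.08],[0,0,0]],[[0,0,-0.2],[0,0,0]],[[0,0,-0.2],[0,0,0]],[[0,0,0],[0,0,0]],[[0,0,0],[0,0,0]]]'
```

```text
t: 4.75
position: [0.583, -0.1919, 0.0164]
orientation: [2.324, 2.114, 0.0]
force: [0.1, 0.5, -0.5]
gripper_width: 0.0474
grasp_force: 0.0
t: 5.5
position: [0.5829, -0.192, 0.0165]
orientation: [2.323, 2.115, 0.0]
force: [-1.5, -0.3, 6.6]
gripper_width: 0.0196
grasp_force: 30.0
t: 6.38
position: [0.5825, -0.1919, 0.1415]
orientation: [2.323, 2.115, 0.0]
force: [-0.5, 0.5, -1.2]
gripper_width: 0.0194
grasp_force: 30.0
```

```bash
python3 -m pendant '[[[0,0,0],[0,0,0.077]],[[0,0,0],[0,0,0.077]],[[0.081,-0.139,0.024],[0,0,0]],[[0.081,-0.139,0.024],[0,0,0]],[[0.081,-0.139,0.024],[0,0,0]],[[0.081,-0.139,0.024],[0,0,0]],[[0.081,-0.139,0.024],[0,0,0]],[[0,0,0],[0,0,0]],[[0,0,0],[0,0,0]]]'
python3 - <<'E'
from h import *
s=manip.read_state();T=tool(s);im=manip.get_image("wrist")
print(s["joints"],T[:3,3],np.degrees(np.arctan2(T[1,0],T[0,0])),s["grasp_force"])
cv2.imwrite("pics/w2.png",im[:,:,::-1]);np.save("Tw2.npy",T)
k=manip.get_calibration("wrist")
p=[.5404,.2114,1.2335,.0155,0]
print("lid front low L,R; top L,R; back top L,R; slot botL,R; tin base",proj(k,lid(p,[(-.087,.092,.07),(-.087,-.092,.07),(-.087,.092,.074),(-.087,-.092,.074),(.075,.092,.074),(.075,-.092,.074),(-.075,.065,.058),(-.075,-.065,.058),(-.075,.09,0),(-.075,-.09,0)]),T).round(0).tolist())
tip=T@np.array([.13,0,-.007,1]);print("tip",tip,proj(k,tip[:3],T))
E
```

```text
t: 7.5
position: [0.452, -0.0393, 0.1107]
orientation: [-2.561, -1.819, 0.001]
force: [0.6, 0.4, -0.5]
gripper_width: 0.0199
grasp_force: 30.0
[ 0.3299783   0.21530792 -0.42695882  2.15639399  0.12425363  0.79322969
 -0.51117108] [ 0.45196059 -0.03930433  0.11066817] 70.77888238706734 29.95035231113434
lid front low L,R; top L,R; back top L,R; slot botL,R; tin base [[116.0, -51.0], [403.0, -50.0], [113.0, -54.0], [406.0, -54.0], [128.0, -257.0], [393.0, -256.0], [163.0, -62.0], [357.0, -62.0], [156.0, -22.0], [364.0, -22.0]]
tip [0.49476316 0.08344815 0.1176515  1.        ] [[258.30972854   9.44229103]]
```

View pics/w2.png

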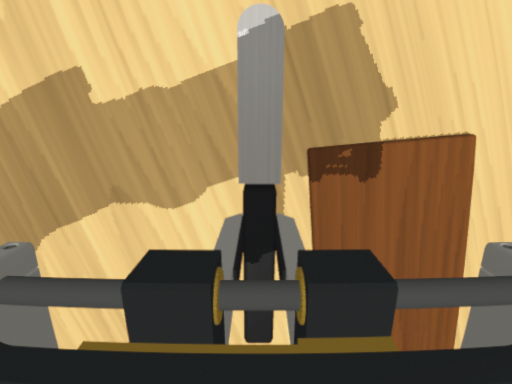

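```bash
python3 -m pendant '[[[0,0,0],[0,0.117,0]],[[0,0,0],[0,0.117,0]],[[0,0,0],[0,0.117,0]],[[0,0,0],[0,0.117,0]],[[0,0,0],[0,0,0]],[[0,0,0],[0,0,0]]]'
python3 - <<'E'
from h import *
s=manip.read_state();T=tool(s);im=manip.get_image("wrist")
print(s["joints"],T[:3,3],T[:3,0],s["grasp_force"])
cv2.imwrite("pics/w3.png",im[:,:,::-1]);np.save("Tw3.npy",T)
k=manip.get_calibration("wrist")
p=[.5404,.2114,1.2335,.0155,0]
N="lidlowL lidlowR lidtopL lidtopR backL backR slotL slotR baseL baseR".split()
for n,q in zip(N,proj(k,lid(p,[(-.087,.092,.07),(-.087,-.092,.07),(-.087,.092,.074),(-.087,-.092,.074),(.075,.092,.074),(.075,-.092,.074),(-.075,.065,.058),(-.075,-.065,.058),(-.075,.09,0),(-.075,-.09,0)]),T).round(1).tolist()): print(n,q)
for c in ("top","scene"): cv2.imwrite(f"pics/{c}3.png",manip.get_image(c)[:,:,::-1])
E
```

```text
t: 8.3
position: [0.4479, -0.0373, 0.108]
orientation: [-2.182, -1.547, -0.696]
force: [0.7, -0.0, -0.8]
gripper_width: 0.0196
grasp_force: 30.0
[ 0.91199037  0.36513766 -0.56355861  2.20099193 -0.64191208  0.78683555
  0.53320248] [ 0.44786683 -0.03731698  0.10796153] [0.27341605 0.75965433 0.59005844] 29.950619637966156
lidlowL [173.1, 57.9]
lidlowR [358.8, 56.1]
lidtopL [171.9, 54.7]
lidtopR [360.0, 52.8]
backL [190.2, -40.6]
backR [340.5, -42.9]
slotL [203.3, 57.8]
slotR [328.0, 56.5]
baseL [192.4, 95.2]
baseR [339.1, 94.1]
```

View pics/w3.png

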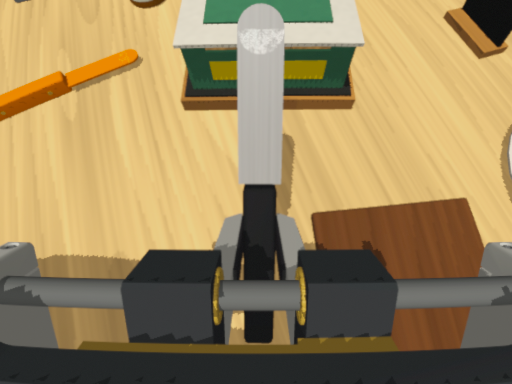

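Run:
```python
from h import *
s=manip.read_state();T=tool(s);print(np.abs(s["joint_vel"]).max(),T[:3,3],T[:3,0])
T=np.load("Tw3.npy");k=manip.get_calibration("wrist")
p=[.5404,.2114,1.2335,.0155,0]
for n,q in (("blk top",(-.09,.105,0)),("blk top R",(-.09,-.105,0)),("blk bot",(-.09,.105,-.0155)),("blk botR",(-.09,-.105,-.0155))): print(n,proj(k,lid(p,[q]),T).round(1))
im=cv2.imread("pics/w3.png");cr=cv2.resize(im[0:120,165:375],None,fx=3.8,fy=3.8,interpolation=cv2.INTER_CUBIC)
cv2.imwrite("pics/w3c.png",cr);print(cr.shape)
```

```text
0.008374670211661436 [ 0.44809864 -0.03579028  0.10862409] [0.26934324 0.76123679 0.58989217]
blk top [[178.9 105.2]]
blk top R [[352.9 104. ]]
blk bot [[182.3 113.1]]
blk botR [[349.5 112. ]]
(456, 798, 3)
```

View pics/w3c.png

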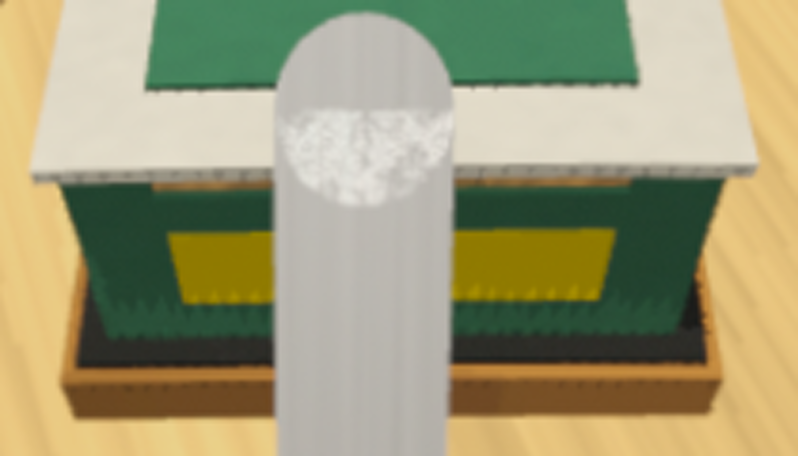

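```bash
cat > fit.py <<'E'
from h import *
kt,ks,kw=[manip.get_calibration(c) for c in("top","scene","wrist")];T=np.load("Tw3.npy")
t4=lambda *a:np.array(a)/4.+[113,114]
s4=lambda *a:(np.array(a)-[400,0])/4.+[230,210]
w4=lambda *a:np.array(a)/3.8+[165,0]
F,L,Z=-.087,.092,.074
top=([(F,-L,Z),(F,L,Z),(.075,L,Z),(.075,-L,Z)],t4((342,108),(255,355),(35,275),(128,32)))
sc=([(F,-L,Z),(F,L,Z),(.075,L,Z),(.075,-L,Z)],s4((445,55),(683,32),(736,187),(470,215)))
sb=([(.09,-.105),(.09,.105)],s4((453,326),(746,289)))
wl=([(F,L,Z),(F,-L,Z),(F,L,.07),(F,-L,.07)],w4((32,165),(757,163),(36,181),(754,176)))
wb=([(-.09,.105,0),(-.09,-.105,0),(-.075,.09,0),(-.075,-.09,0)],w4((65,381),(720,378),(108,338),(678,330)))
wz=([(-.09,.105),(-.09,-.105)],w4((75,418),(712,412)))
def body(p,q): return np.array(q,float)@R.from_euler("z",p[2]).as_matrix().T+[p[0],p[1],p[3]]
def res(v):
    p=v[:5]; ct,cs,cw,rw=v[5:8],v[8:11],v[11:14],v[14:17]
    dT=np.eye(4);dT[:3,:3]=R.from_rotvec(rw).as_matrix();dT[:3,3]=cw; Tw=T@dT
    z=lambda a:[(x,y,-p[3]) for x,y in a]
    r=[proj(kt,lid(p,top[0])+ct)-top[1],proj(ks,lid(p,sc[0])+cs)-sc[1],proj(ks,body(p,z(sb[0]))+cs)-sb[1],
       proj(kw,lid(p,wl[0]),Tw)-wl[1],proj(kw,body(p,wb[0]),Tw)-wb[1],proj(kw,body(p,z(wz[0])),Tw)-wz[1]]
    return np.r_[np.vstack(r).ravel()/.7,v[5:14]/.002,rw/.008]
r=least_squares(res,[.5404,.2114,1.2335,.0155,0]+[0]*12,x_scale=[.01]*17)
c=np.sqrt(np.diag(np.linalg.inv(r.jac.T@r.jac)))
print(r.x[:5].round(4),c[:5].round(4));print(r.x[5:].round(4));print((r.fun[:40]*.7).reshape(-1,2).round(1).tolist())
E
python3 fit.py
```

```text
[0.5425 0.2134 1.2332 0.0191 0.0213] [0.0013 0.0013 0.0046 0.0009 0.0046]
[-0.0027 -0.0022 -0.0009  0.0009  0.0005 -0.001  -0.0022 -0.001  -0.0007
  0.0028 -0.0012 -0.0013]
[[0.4, -0.1], [-1.0, -0.5], [-0.3, -0.1], [0.2, -0.2], [-0.7, -0.3], [-0.5, -0.3], [0.1, -0.1], [0.3, 0.3], [0.8, -0.3], [0.1, 0.3], [-0.2, 0.9], [0.5, -0.3], [-0.1, 0.1], [0.1, -0.2], [-1.2, -0.9], [1.5, -1.0], [1.0, 0.5], [-1.3, 1.7], [0.2, -0.7], [-0.7, 0.1]]
```

Run:
```python
from h import *
k=manip.get_calibration("wrist");T=np.eye(4)
im=cv2.imread("pics/w2.png").astype(int);h=cv2.imread("pics/w3.png").astype(int)
for n,g in(("w2",im),("w3",h)):
  for r in (110,140,170):
    d=np.abs(np.diff(g[r].sum(1)));i=np.where(d[225:300]>60)[0]+225; print(n,r,i)
print("tip,joint (mid z -7)",ray(k,[(261,4.5),(260,184)],-.0085,T).round(4))
for a in(-.012,-.007,-.002): print(a,[np.ptp(proj(k,[(x,-.013,z),(x,.013,z)],T)[:,0]).round(1) for x,z in((.04,-.0085),(.1,-.0085+(a+.007)))])
for x in(.04,.07,.1): print(x,proj(k,[(x,-.013,-.0085),(x,.013,-.0085)],T).round(1).tolist())
```

```text
w2 110 []
w2 140 []
w2 170 []
w3 110 []
w3 140 [281 282 292 293]
w3 170 [281 292]
tip,joint (mid z -7) [[ 0.1318  0.0015 -0.0085]
 [ 0.0324  0.001  -0.0085]]
-0.012 [np.float64(43.0), np.float64(47.9)]
-0.007 [np.float64(43.0), np.float64(46.5)]
-0.002 [np.float64(43.0), np.float64(45.1)]
0.04 [[236.9, 171.7], [279.9, 171.7]]
0.07 [[236.0, 121.0], [280.7, 121.0]]
0.1 [[235.1, 66.3], [281.6, 66.3]]
```

```bash
python3 -m pendant '[[[0,0,0],[0,-0.1,0]],[[0,0,0],[0,-0.1,0]],[[0,0,0],[0,-0.1,0]],[[0,0,0],[0,-0.1,0]],[[0,0,0],[0,0,0]],[[0,0,0],[0,0,0]]]'
cat > err.py <<'E'
from h import *
import sys
# args: tip x rel slot along tin x (mm), blade-mid height (mm, world z); optional pitch deg
d=np.array([np.cos(1.2332),np.sin(1.2332),0]);slot=np.array([.5425,.2134,0])-.075*d
s=manip.read_state();T=tool(s);Rm=T[:3,:3]
tip=T[:3,3]+Rm@[.132,.001,-.007]; v=tip-slot
lat=np.array([d[1],-d[0],0])
print("t",round(s["t"],2),"tip along",round(v@d*1e3,1),"lat",round(v@lat*1e3,1),"z",round(tip[2]*1e3,1),"yaw",np.degrees(np.arctan2(Rm[1,0],Rm[0,0])).round(2),"pitch",np.degrees(np.arcsin(Rm[2,0])).round(2),"roll",np.degrees(np.arcsin(Rm[2,1])).round(2),"F",s["force"].round(1),"grip",s["grasp_force"].round(0),"j",s["joints"].round(2))
if len(sys.argv)>2:
    a,z=float(sys.argv[1])/1e3,float(sys.argv[2])/1e3
    print("tool units:",(Rm.T@(slot+a*d+[0,0,z]-tip)/.25).round(4))
E
python3 err.py -40 83
```

```text
t: 9.2
position: [0.4471, -0.0354, 0.1081]
orientation: [-2.529, -1.815, -0.006]
force: [-0.8, -0.7, -1.2]
gripper_width: 0.0198
grasp_force: 30.0Traceback (most recent call last):
  File "err.py", line 8, in <module>
    print("t",round(s["t"],2),"tip along",round(v@d*1e3,1),"lat",round(v@lat*1e3,1),"z",round(tip[2]*1e3,1),"yaw",np.degrees(np.arctan2(Rm[1,0],Rm[0,0])).round(2),"pitch",np.degrees(np.arcsin(Rm[2,0])).round(2),"roll",np.degrees(np.arcsin(Rm[2,1])).round(2),"F",s["force"].round(1),"grip",s["grasp_force"].round(0),"j",s["joints"].round(2))
                                                                                                                                                                                                                                                                                                 ^^^^^^^^^^^^^^^^^^^^^^
AttributeError: 'float' object has no attribute 'round'
```

```bash
sed -i 's/s\["grasp_force"\].round(0)/round(s["grasp_force"])/; s/s\["joints"\].round(2)/np.round(s["joints"],2)/; s/s\["force"\].round(1)/np.round(s["force"],1)/' err.py; python3 err.py -40 83
```

```text
t 9.2 tip along -59.6 lat -7.9 z 117.7 yaw 71.3 pitch 1.15 roll -1.19 F [-0.8 -0.7 -1.2] grip 30 j [ 0.32  0.22 -0.4   2.16  0.08  0.79 -0.46]
tool units: [0.075  0.0355 0.1398]
```

```bash
python3 -m pendant '[[[0,0,0],[-0.0132,-0.0128,0.0067]],[[0.02,0.018,0.07],[0,0,0]],[[0.035,0.018,0.07],[0,0,0]],[[0.02,0,0],[0,0,0]],[[0,0,0],[0,0,0]],[[0,0,0],[0,0,0]]]'
python3 err.py -40 83
python3 - <<'E'
from h import *
from fit import kt,ks,lid,r
s=manip.read_state();T=tool(s);p=r.x
t,sc,w=[manip.get_image(c)[:,:,::-1].copy() for c in("top","scene","wrist")]
cv2.imwrite("pics/w5raw.png",w);np.save("Tw5.npy",T);cv2.imwrite("pics/s5raw.png",sc);cv2.imwrite("pics/t5raw.png",t)
tip=(T@np.array([.132,.001,-.007,1]))[:3]
print("tip px top,scene",proj(kt,tip-0).round(1),proj(ks,tip).round(1),"with offs",proj(kt,tip+p[5:8]).round(1),proj(ks,tip+p[8:11]).round(1))
a=cv2.resize(t[120:220,150:250],(400,400),interpolation=3);b=cv2.resize(sc[165:265,220:320],(400,400),interpolation=3)
cv2.imwrite("pics/m5.png",np.hstack([a,b]))
E
```

```text
t: 9.95
position: [0.4618, -0.0222, 0.0731]
orientation: [2.565, 1.813, -0.002]
force: [-0.5, 0.5, -0.8]
gripper_width: 0.0198
grasp_force: 30.0
t 9.95 tip along -42.0 lat 3.3 z 80.0 yaw 70.52 pitch -0.06 roll -0.02 F [-0.5  0.5 -0.8] grip 30 j [ 0.25  0.29 -0.39  2.17  0.17  0.71 -0.59]
tool units: [ 0.0081 -0.0131 -0.0121]
[0.5424 0.2132 1.2334 0.0191 0.0216] [0.0013 0.0013 0.0046 0.0009 0.0047]
[-0.0026 -0.002  -0.0008  0.001   0.0006 -0.0011 -0.0021 -0.0011 -0.0003
  0.0032 -0.0018 -0.0008]
[[0.4, -0.1], [-0.9, -0.5], [-0.3, -0.1], [0.2, -0.2], [-0.7, -0.4], [-0.5, -0.3], [0.1, -0.1], [0.3, 0.3], [0.8, -0.3], [0.1, 0.2], [-0.2, 0.9], [0.5, -0.3], [-0.1, 0.1], [0.1, -0.2], [-1.2, -0.9], [1.5, -1.0], [1.0, 0.5], [-1.4, 1.7], [0.3, -0.7], [-0.8, 0.1]]
tip px top,scene [[197.9 173.7]] [[268.  217.9]] with offs [[198.6 174.6]] [[267.8 218.4]]
```

View pics/m5.png

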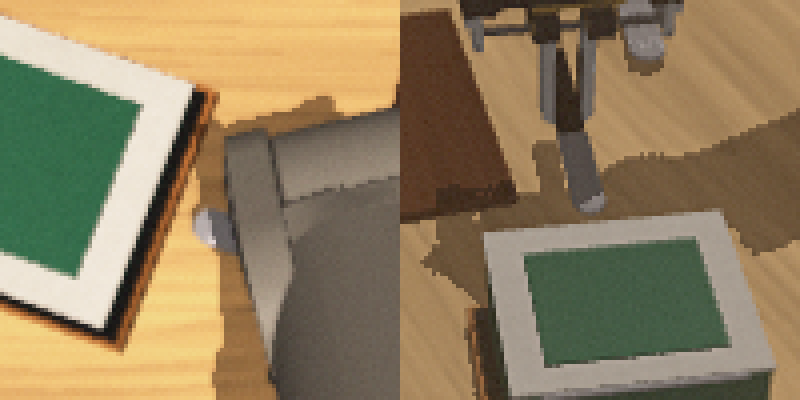

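```bash
python3 -m pendant '[[[0.02,-0.007,-0.012],[0,0,0]],[[0.06,-0.006,0],[0,0,0]],[[0.05,0,0],[0,0,0]],[[0,0,0],[0,0,0]]]'; python3 err.py 5 83
```

```text
t: 10.6
position: [0.4699, 0.0114, 0.0757]
orientation: [-2.563, -1.817, 0.002]
force: [-0.2, -0.4, -1.7]
gripper_width: 0.0199
grasp_force: 30.0
t 10.6 tip along -7.7 lat -0.6 z 82.7 yaw 70.67 pitch -0.04 roll -0.04 F [-0.2 -0.4 -1.7] grip 30 j [ 0.19  0.3  -0.4   2.15  0.17  0.73 -0.66]
tool units: [ 0.0507  0.0024 -0.0014]
```

```bash
python3 -m pendant '[[[0.03,0,0],[0,0,0]],[[0.03,0,0],[0,0,0]],[[0.03,0,0],[0,0,0]],[[0.03,0,0],[0,0,0]],[[0.015,0,0],[0,0,0]],[[0,0,0],[0,0,0]]]'; python3 err.py 28 83
```

```text
t: 11.35
position: [0.4808, 0.0419, 0.0757]
orientation: [2.564, 1.815, -0.002]
force: [-1.0, -0.4, -1.3]
gripper_width: 0.02
grasp_force: 30.0
t 11.35 tip along 24.8 lat -0.2 z 82.5 yaw 70.57 pitch -0.07 roll -0.04 F [-1.  -0.4 -1.3] grip 30 j [ 0.14  0.31 -0.41  2.12  0.19  0.74 -0.74]
tool units: [ 0.0129  0.0008 -0.0018]
```

```bash
cat > plan.py <<'E'
from h import *
import sys
# plan tip arc from theta list (deg), pitch list
ths=eval(sys.argv[1]);ph=eval(sys.argv[2]);r=eval(sys.argv[3])
d=np.array([np.cos(1.2332),np.sin(1.2332),0]);slot=np.array([.5425,.2134,0])-.075*d;up=np.array([0,0,1.])
T=tool();p,phi=T[:3,3],np.arcsin(T[2,0])
for i,(a,b) in enumerate(zip(ths,ph)):
    a,b=np.radians([a,b]); rr=r if np.isscalar(r) else r[i]
    tip=slot+d*(.150-rr*np.cos(a))+up*(.0885-.0015*np.cos(a-b)+rr*np.sin(a))   # blade mid
    X=lambda f:np.c_[np.cos(f)*d+np.sin(f)*up,[d[1],-d[0],0],np.sin(f)*d-np.cos(f)*up]
    q=tip-X(b)@[.132,.001,-.007]
    print(f"th {np.degrees(a):.0f}",(X(phi).T@(q-p)/.25).round(3),"ay",round((b-phi)/(np.pi/2),3)); p,phi=q,b
E
python3 plan.py "[0,3,6,10,15,20,25,30,35,40]" "[0,0,0,0,2,4,6,8,10,12]" .123
python3 -m pendant '[[[0,0,-0.02],[0,0,0]],[[0,0,-0.025],[0,0,0]],[[0,0,-0.025],[0,0,0]],[[0,0,0],[0,0,0]]]'; python3 err.py 28 100
```

```text
th 0 [ 0.009  0.002 -0.017] ay 0.001
th 3 [ 0.001  0.    -0.026] ay 0.0
th 6 [ 0.002  0.    -0.026] ay 0.0
th 10 [ 0.005 -0.    -0.034] ay 0.0
th 15 [ 0.011  0.    -0.024] ay 0.022
th 20 [ 0.016 -0.    -0.022] ay 0.022
th 25 [ 0.02  0.   -0.02] ay 0.022
th 30 [ 0.025 -0.    -0.017] ay 0.022
th 35 [ 0.029 -0.    -0.014] ay 0.022
th 40 [ 0.033  0.    -0.011] ay 0.022
t: 11.85
position: [0.4811, 0.0416, 0.0938]
orientation: [2.564, 1.813, -0.001]
force: [-0.3, 0.4, -0.5]
gripper_width: 0.0197
grasp_force: 30.0
t 11.85 tip along 24.5 lat 0.2 z 100.7 yaw 70.53 pitch -0.06 roll 0.01 F [-0.3  0.4 -0.5] grip 30 j [ 0.15  0.29 -0.42  2.11  0.17  0.78 -0.72]
tool units: [ 0.0139 -0.0009  0.0028]
```

```bash
cat > lidang.py <<'E'
from h import *
# estimate lid angle from the scene (and wrist) picture: match the white/green lid pattern by edge of green panel
p=np.array([.5424,.2132,1.2334,.0191]);ks=manip.get_calibration("scene");off=np.array([.001,.0006,-.0011])
im=manip.get_image("scene").astype(np.uint8); cv2.imwrite("pics/scene_last.png",im[:,:,::-1])
F,L,Z=-.087,.092,.074
C=[(F,-L,Z),(F,L,Z),(.075,L,Z),(.075,-L,Z)]
ref=cv2.imread("pics/s5raw.png")[:,:,::-1]
def white(i): 
    i=i.astype(int);return ((i.min(2)>115)&(np.ptp(i,axis=2)<32)).astype(np.uint8)
def score(i,th):
    m=np.zeros(i.shape[:2],np.uint8);cv2.fillPoly(m,[np.round(proj(ks,lid(np.r_[p,th],C)+off)*8).astype(np.int32)],1,shift=3)
    g=[(-.049,-.056,Z),(-.049,.056,Z),(.037,.056,Z),(.037,-.056,Z)]
    cv2.fillPoly(m,[np.round(proj(ks,lid(np.r_[p,th],g)+off)*8).astype(np.int32)],0,shift=3)
    w=white(i);return (m&w).sum()/((m|w)[150:300,200:340]).sum()
for n,i in(("ref",ref),("now",im)):
    s=[score(i,t) for t in np.arange(0,1.76,.02)];j=int(np.argmax(s));print(n,"theta",round(j*.02,2),round(s[j],2))
E
python3 lidang.py
```

```text
ref theta 0.04 0.69
now theta 0.1 0.63
```

```bash
python3 -m pendant '[[[0.005,0,-0.034],[0,0,0]],[[0.011,0,-0.024],[0,0.022,0]],[[0.016,0,-0.022],[0,0.022,0]],[[0.02,0,-0.02],[0,0.022,0]],[[0.025,0,-0.017],[0,0.022,0]],[[0.029,0,-0.014],[0,0.022,0]],[[0.033,0,-0.011],[0,0.022,0]],[[0,0,0],[0,0,0]]]'; python3 err.py; python3 lidang.py; python3 plan.py "[45,50,55,60,65,70,75,80,85,90,93]" "[14,16,18,20,22,24,26,28,30,32,32]" .123
```

```text
t: 12.9
position: [0.4918, 0.0722, 0.1325]
orientation: [-2.459, -1.738, -0.254]
force: [-0.5, -0.7, -0.9]
gripper_width: 0.0198
grasp_force: 30.0
t 12.9 tip along 52.7 lat 0.3 z 166.4 yaw 70.5 pitch 11.82 roll -0.02 F [-0.5 -0.7 -0.9] grip 30 j [ 0.31  0.22 -0.5   2.11 -0.11  0.73 -0.44]
ref theta 0.04 0.69
now theta 0.68 0.71
th 45 [ 0.048  0.    -0.002] ay 0.025
th 50 [ 0.039  0.    -0.002] ay 0.022
th 55 [ 0.041 -0.     0.003] ay 0.022
th 60 [ 0.043 -0.     0.007] ay 0.022
th 65 [0.044 0.    0.013] ay 0.022
th 70 [0.044 0.    0.018] ay 0.022
th 75 [ 0.044 -0.     0.023] ay 0.022
th 80 [ 0.043 -0.     0.028] ay 0.022
th 85 [0.042 0.    0.033] ay 0.022
th 90 [ 0.04  -0.     0.038] ay 0.022
th 93 [0.022 0.    0.014] ay 0.0
```

```bash
python3 -m pendant '[[[0.048,0,-0.002],[0,0.025,0]],[[0.039,0,-0.002],[0,0.022,0]],[[0.041,0,0.003],[0,0.022,0]],[[0.043,0,0.007],[0,0.022,0]],[[0.044,0,0.013],[0,0.022,0]],[[0.044,0,0.018],[0,0.022,0]],[[0.044,0,0.023],[0,0.022,0]],[[0.043,0,0.028],[0,0.022,0]],[[0.042,0,0.033],[0,0.022,0]],[[0,0,0],[0,0,0]]]'; python3 err.py; python3 lidang.py; python3 plan.py "[87,90,92]" "[31,32,32]" .123
```

```text
t: 14.2
position: [0.5258, 0.1702, 0.1372]
orientation: [-2.267, -1.603, -0.603]
force: [0.3, 0.7, -1.4]
gripper_width: 0.0196
grasp_force: 30.0
t 14.2 tip along 139.6 lat -0.2 z 209.0 yaw 70.51 pitch 29.88 roll -0.11 F [ 0.3  0.7 -1.4] grip 30 j [ 0.46  0.31 -0.68  2.14 -0.51  0.55 -0.1 ]
ref theta 0.04 0.69
now theta 0.98 0.04
th 87 [0.018 0.001 0.014] ay 0.013
th 90 [ 0.023 -0.     0.022] ay 0.011
th 92 [0.014 0.    0.009] ay 0.0
```

Run:
```python
from h import *
im=cv2.imread("pics/scene_last.png");ks=manip.get_calibration("scene")
F,L,Z=-.087,.092,.074
C=[(F,-L,Z),(F,L,Z),(.075,L,Z),(.075,-L,Z)]
for th in(1.3,1.4,1.5,1.6): print(th,((proj(ks,lid([.5424,.2132,1.2334,.0191,th],C)+[.001,.0006,-.0011])-[200,130])*4.5).round(0).tolist())
cv2.imwrite("pics/s6.png",cv2.resize(im[130:260,200:350],None,fx=4.5,fy=4.5,interpolation=3))
```

```text
1.3 [[204.0, 364.0], [521.0, 335.0], [515.0, 578.0], [216.0, 611.0]]
1.4 [[208.0, 378.0], [529.0, 348.0], [515.0, 578.0], [216.0, 612.0]]
1.5 [[212.0, 394.0], [537.0, 364.0], [515.0, 579.0], [216.0, 612.0]]
1.6 [[216.0, 414.0], [545.0, 382.0], [514.0, 579.0], [216.0, 613.0]]
```

View pics/s6.png

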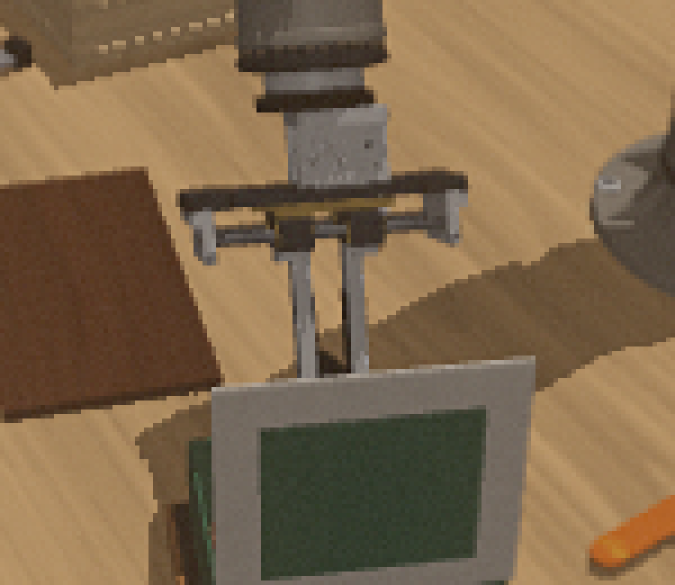

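```bash
python3 -m pendant '[[[0.018,0,0.014],[0,0.013,0]],[[0.025,0,0.02],[0,0.011,0]],[[0,0,0],[0,0,0]],[[-0.05,0,-0.03],[0,0,0]],[[-0.136,0,-0.085],[0,0,0]],[[-0.136,0,-0.085],[0,0,0]],[[-0.136,0,-0.085],[0,0,0]],[[-0.136,0,-0.085],[0,0,0]],[[-0.136,0,-0.085],[0,0,0]],[[0,0,0],[0,0,0]],[[0,0,0],[0,0,0]]]'; python3 err.py
python3 - <<'E'
from h import *
im=manip.get_image("scene")[:,:,::-1].astype(float);old=cv2.imread("pics/scene_last.png").astype(float)
cv2.imwrite("pics/scene7.png",im);ks=manip.get_calibration("scene")
# brightness step of lid's top edge along a line of tin-centre column, at several columns
for n,i in(("old",old),("new",im)):
    g=cv2.GaussianBlur(i,(3,3),0)
    out=[]
    for c in (255,262,300,310):
        col=g[195:240,c,:]; sat=np.ptp(col,axis=1); out.append((c,[195+int(x) for x in np.where(sat<25)[0][:3]]))
    print(n,out)
C=[(-.087,-.092,.074),(-.087,.092,.074)]
for th in np.arange(1.4,1.76,.05):
    a,b=proj(ks,lid([.5424,.2132,1.2334,.0191,th],C)+[.001,.0006,-.0011]); print(round(th,2),[round(float(np.interp(c,[a[0],b[0]],[a[1],b[1]])),1) for c in(255,262,300,310)])
E
```

```text
t: 15.62
position: [0.4589, -0.0201, 0.1354]
orientation: [-2.243, -1.585, -0.644]
force: [-0.4, -0.8, -0.9]
gripper_width: 0.0198
grasp_force: 30.0
t 15.62 tip along -64.9 lat -0.2 z 211.4 yaw 70.49 pitch 32.06 roll -0.03 F [-0.4 -0.8 -0.9] grip 30 j [ 0.91  0.28 -0.65  2.19 -0.57  0.77  0.37]
old [(255, [217, 218, 219]), (262, [215, 216, 217]), (300, [212, 213, 214]), (310, [211, 212, 213])]
new [(255, [220, 221, 222]), (262, [219, 220, 221]), (300, [216, 217, 218]), (310, [215, 216, 217])]
1.4 [213.1, 212.5, 208.9, 208.0]
1.45 [214.9, 214.3, 210.7, 209.8]
1.5 [216.9, 216.2, 212.6, 211.7]
1.55 [219.0, 218.4, 214.7, 213.8]
1.6 [221.3, 220.6, 217.0, 216.0]
1.65 [223.7, 223.1, 219.4, 218.4]
1.7 [226.3, 225.6, 221.9, 220.9]
1.75 [229.0, 228.3, 224.6, 223.6][ WARN:0@1.707] global loadsave.cpp:1063 imwrite_ Unsupported depth image for selected encoder is fallbacked to CV_8U.
```

```bash
python3 -m pendant '[[[0,0,0],[0,-0.089,0]],[[0,0,0],[0,-0.089,0]],[[0,0,0],[0,-0.089,0]],[[0,0,0],[0,-0.089,0]],[[0,0,0],[0,0,-0.066]],[[0,0,0],[0,0,0]],[[0,0,0],[0,0,0]]]'; python3 err.py
cat > tgt.py <<'E'
from h import *
import sys
x,y,yaw,z=map(float,sys.argv[1:5])
s=manip.read_state();T=tool(s);w=np.radians(yaw);c,sn=np.cos(w),np.sin(w)
Rt=np.c_[[c,sn,0],[sn,-c,0],[0,0,-1]]
print("shift units",(T[:3,:3].T@(np.array([x,y,z])-T[:3,3])/.25).round(4),"turn units",(R.from_matrix(T[:3,:3].T@Rt).as_rotvec()/(np.pi/2)).round(4),"pos",T[:3,3].round(4),"F",np.round(s["force"],1),round(s["t"],2))
E
python3 tgt.py .5507 -.2082 76.4 .09
python3 - <<'E'
from h import *
im=manip.get_image("wrist")[:,:,::-1];cv2.imwrite("pics/w8.png",im)
a=cv2.imread("pics/w2.png")
for n,i in(("w2",a),("w8",im)):
    g=i.astype(int);b=g.sum(2); c=b[:,261]; sat=np.ptp(g,axis=2)
    print(n,"first grey row",np.where(sat[:,261]<25)[0][:2],"joint row",[r for r in range(150,220) if b[r,258]<150][:1],"widths",[(np.where(sat[r,225:300]<28)[0][[0,-1]]+225).tolist() for r in(40,100,160)])
E
```

```text
t: 16.55
position: [0.4588, -0.0201, 0.1352]
orientation: [-2.469, -1.941, 0.0]
force: [-1.0, -0.8, -1.5]
gripper_width: 0.0199
grasp_force: 30.0
t 16.55 tip along -41.6 lat -13.8 z 142.3 yaw 76.36 pitch 0.04 roll -0.06 F [-1.  -0.8 -1.5] grip 30 j [ 0.4   0.2  -0.55  2.12  0.14  0.86 -0.47]
shift units [-0.6446  0.535   0.1797] turn units [-0.0006 -0.0005 -0.0005] pos [ 0.4588 -0.0201  0.1352] F [-1.  -0.8 -1.5] 16.55
w2 first grey row [4 5] joint row [185] widths [[238, 283], [238, 282], [239, 280]]
w8 first grey row [2 3] joint row [185] widths [[238, 283], [238, 282], [239, 280]]
```

```bash
python3 -m pendant '[[[-0.107,0.089,0.01],[0,0,0]],[[-0.107,0.089,0.03],[0,0,0]],[[-0.107,0.089,0.03],[0,0,0]],[[-0.107,0.089,0.03],[0,0,0]],[[-0.107,0.089,0.04],[0,0,0]],[[-0.107,0.089,0.04],[0,0,0]],[[0,0,0],[0,0,0]],[[0,0,0],[0,0,0]]]'; python3 tgt.py .5507 -.2082 76.4 .03
python3 - <<'E'
from h import *
T=tool();im=manip.get_image("wrist")[:,:,::-1];cv2.imwrite("pics/w9.png",im);np.save("Tw9.npy",T)
kt=manip.get_calibration("top");t=manip.get_image("top")[:,:,::-1];cv2.imwrite("pics/t9.png",t)
k=manip.get_calibration("wrist")
a=cv2.resize(im,(800,600),interpolation=3);cv2.imwrite("pics/w9v.png",a)
c=np.radians(76.4);B=np.array([[np.cos(c),-np.sin(c)],[np.sin(c),np.cos(c)]])
for q in((.15,.085),(.15,-.085),(-.15,-.085),(-.15,.085)):
    P=np.r_[np.array([.557,-.182])+B@q,.012]; print(q,(proj(k,P,T)*1.5625).round(0))
E
```

```text
t: 17.6
position: [0.5508, -0.2071, 0.0899]
orientation: [-2.467, -1.942, 0.0]
force: [0.2, -0.2, -2.1]
gripper_width: 0.0195
grasp_force: 30.0
shift units [-0.0046  0.0012  0.2397] turn units [-0.0008 -0.0006  0.0001] pos [ 0.5508 -0.2071  0.0899] F [ 0.2 -0.2 -2.1] 17.6
(0.15, 0.085) [[242. -19.]]
(0.15, -0.085) [[568. -19.]]
(-0.15, -0.085) [[530. 484.]]
(-0.15, 0.085) [[278. 483.]]
```

View pics/w9v.png

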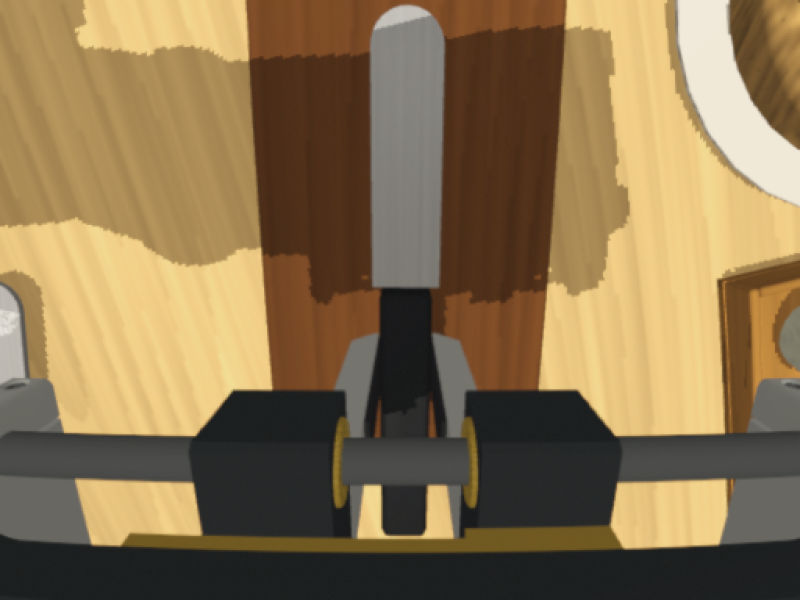

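The board spans columns 260–555 at row 200 and the knife is centred at 406, aligned with it. Lowering gently.

```bash
python3 -m pendant '[[[-0.0046,0.001,0.06],[0,0,0]],[[0,0,0.08],[0,0,0]],[[0,0,0.08],[0,0,0]],[[0,0,0.04],[0,0,0]],[[0,0,0.016],[0,0,0]],[[0,0,0.008],[0,0,0]],[[0,0,0],[0,0,0]],[[0,0,0],[0,0,0]]]'; python3 tgt.py .5507 -.2082 76.4 .0165
```

```text
t: 18.7
position: [0.5515, -0.2085, 0.0196]
orientation: [-2.467, -1.944, -0.0]
force: [0.2, -0.7, -1.5]
gripper_width: 0.0199
grasp_force: 30.0
shift units [ 0.0006 -0.0033  0.0122] turn units [ 0.     -0.0002  0.0008] pos [ 0.5515 -0.2085  0.0196] F [ 0.2 -0.7 -1.5] 18.7
```

```bash
python3 -m pendant '[[[0,0,0.006],[0,0,0]],[[0,0,0.006],[0,0,0]],[[0,0,0],[0,0,0]],[[0,0,0],[0,0,0]]]'; python3 tgt.py .5507 -.2082 76.4 .0165
```

```text
t: 19.2
position: [0.5513, -0.2085, 0.0164]
orientation: [-2.467, -1.944, 0.0]
force: [-2.2, 1.1, 5.5]
gripper_width: 0.0197
grasp_force: 30.0
shift units [ 0.0006 -0.0025 -0.0003] turn units [-0.0003 -0.0002  0.0008] pos [ 0.5513 -0.2085  0.0164] F [-2.2  1.1  5.5] 19.2
```

Contact is felt at 5.5 N, so I'll release, retreat upward and check.

```bash
python3 -m pendant '[[[0,0,0],[0,0,0]],[[0,0,0],[0,0,0]],[[0,0,0],[0,0,0]],[[0,0,0],[0,0,0]],[[0,0,0],[0,0,0]]]' -0.3
python3 -m pendant '[[[0,0,-0.04],[0,0,0]],[[0,0,-0.1],[0,0,0]],[[0,0,-0.2],[0,0,0]],[[0,0,-0.2],[0,0,0]],[[0,0,-0.2],[0,0,0]],[[0,0,0],[0,0,0]],[[0,0,0],[0,0,0]]]'
python3 - <<'E'
from h import *
T=tool();im=manip.get_image("wrist")[:,:,::-1];cv2.imwrite("pics/w10.png",im);k=manip.get_calibration("wrist")
g=im.astype(int);sat=np.ptp(g,axis=2);b=g.sum(2)
rows=np.where((sat[:200,262]<28)&(b[:200,262]>150))[0];print("blade rows at col 262",rows[:1],rows[-1:])
c=[0,0];
for r in(rows[0]+20,rows[-1]-10):
    x=np.where((sat[r,230:295]<28)&(b[r,230:295]>150))[0]+230;print(r,x.min(),x.max())
    P=ray(k,[((x.min()+x.max())/2,r)],.025,T);print(P.round(4))
print("tip",ray(k,[(262,rows[0])],.025,T).round(4),"expected",(np.array([.557,-.182])+.105*np.array([np.cos(np.radians(76.4)),np.sin(np.radians(76.4))])).round(4))
sc=manip.get_image("scene")[:,:,::-1];o=cv2.imread("pics/scene7.png");z=cv2.imread("pics/scene0.png");tp=manip.get_image("top")[:,:,::-1];t0=cv2.imread("pics/top0.png")
for n,(a,d,box) in {"lid":(sc,o,(215,290,230,330)),"jar":(sc,z,(255,305,335,372)),"tongs":(tp,t0,(108,200,380,425)),"jar top":(tp,t0,(192,224,74,112))}.items():
    y0,y1,x0,x1=box;print(n,"mean diff",np.abs(a[y0:y1,x0:x1].astype(int)-d[y0:y1,x0:x1]).mean().round(2))
s=manip.read_state();print(s["t"],s["gripper_width"],s["position"],s["force"])
cv2.imwrite("pics/sc10.png",sc)
E
```

```text
t: 19.82
position: [0.5512, -0.2084, 0.0161]
orientation: [-2.467, -1.944, 0.0]
force: [0.6, -0.5, 0.3]
gripper_width: 0.033
grasp_force: 0.0
t: 20.7
position: [0.551, -0.2085, 0.2011]
orientation: [-2.467, -1.944, 0.0]
force: [-0.2, -0.1, -0.4]
gripper_width: 0.033
grasp_force: 0.0
blade rows at col 262 [64] [197]
84 249 271
[[ 0.5781 -0.1019  0.025 ]]
187 254 263
[[ 0.5471 -0.2233  0.025 ]]
tip [[ 0.5855 -0.0807  0.025 ]] expected [ 0.5817 -0.0799]
lid mean diff 2.58
jar mean diff 4.08
tongs mean diff 33.53
jar top mean diff 16.15
20.85 0.03296518048951112 [ 0.55064867 -0.20834479  0.19993684] [-0.55677237  0.37043754  0.23058905]
```

```bash
python3 -c "
import cv2
cv2.imwrite('pics/end.png',cv2.resize(cv2.imread('pics/sc10.png')[90:340,90:423],(800,600),interpolation=3))"
python3 - <<'E'
from h import *
for c in("top","scene"):
    manip.get_image(c)
    for q in("tongs","jar","knife","tin_lid","board"): print(c,q,[(np.round(d["at"],3).tolist(),round(d["score"],2)) for d in manip.find_in(q,c)][:3])
sc=cv2.imread("pics/sc10.png");z=cv2.imread("pics/scene0.png")
print("tongs scene diff",np.abs(sc[135:168,145:210].astype(int)-z[135:168,145:210]).mean())
E
```

```text
top tongs [([0.567, -0.535, 0.015], 0.8)]
top jar [([0.569, -0.144, 0.03], 0.66), ([0.41, 0.392, 0.098], 0.65), ([0.565, 0.282, 0.182], 0.33)]
top knife [([0.274, 0.254, 0.011], 0.89), ([0.569, -0.147, 0.028], 0.65), ([0.283, -0.198, 0.021], 0.65)]
top tin_lid [([0.554, -0.132, 0.012], 0.39)]
top board [([0.56, -0.135, 0.012], 0.72)]
scene tongs [([0.63, -0.518, 0.018], 0.82)]
scene jar [([0.429, 0.418, 0.068], 0.85)]
scene knife [([0.56, -0.173, 0.025], 0.68), ([0.267, -0.252, 0.018], 0.67), ([0.274, 0.265, 0.011], 0.59)]
scene tin_lid [([0.578, 0.29, 0.18], 0.86), ([0.562, -0.172, 0.022], 0.35)]
scene board [([0.569, -0.155, 0.014], 0.86)]
tongs scene diff 4.889199689199689
```

```bash
python3 -c "
from plant import manip
print(manip.job_done())"
```

```text
the job is handed in; nothing more can be done
None
```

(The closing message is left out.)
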